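# Gauge the leg ferrules and sort them by fit

## Robot

A 7-joint arm with a two-finger parallel gripper is mounted at the origin on the work surface. World frame = base frame: x ahead of the robot, y to its left, z up, the work surface at z = 0. Lengths are in m, angles in degrees, forces in N, time in s.
With the tool pointing down it reaches from about 0.4 to 0.925 m from the base axis. Payload 4.1 kg.
Tool frame: the origin (TCP) lies where the fingers leave the gripper's body, on its centre line; the fingertips stand 73 mm ahead of it and the grasp point (between the pads) lies 54 mm ahead of it; y points along the fingers, z is the direction in which the jaws open and shut, and the axes are right-handed (so a half turn about y gives the same grasp; the last joint's range is limited). The gripper opens to 85 mm and grips with 20 to 120 N. Pads are 22 mm wide; open, the fingers measure 114 mm over their backs; the gripper's body (76 mm by 85 mm) begins 54 mm behind the grasp point. The pads swing forward as they close: fully open they stand 13 mm farther back than shut.
Start: joints at [66.921, 22.827, 2.584, 88.041, -1.071, 69.15, -2.905], TCP at [0.194, -0.62, 0.304] pointing down, gripper open.
Joint ranges: [-161.44, 161.44], [-28.35, 127.94], [-78.24, 83.42], [0, 140.83], [-78.03, 258.03], [13.02, 114.36], [-168.23, 168.23]. Speed limits (degrees/s): [147.25, 147.25, 180, 180, 180, 180, 180].

## Interface

Orientations are given as a 3x3 rotation matrix whose columns are the frame's x, y, z axes.
In Python, from workcell import readout, optics, arm gives the robot as it stands.
- The arm moves only by the shell command python3 -m handwheel 'ROWS' [OPENING] [FORCE]. ROWS is JSON, a list of rows, each an object with "xyz": the shift along the world's x, y, z scaled (see below), a list of three; "twist": the turn, a rotation vector about the world's x, y, z scaled (see below), a list of three. In form: [{"xyz": [x, y, z], "twist": [wx, wy, wz]}, ...]. A call has 1 to 8 rows; each row shifts and turns the commanded pose from where the row before left it; what a row does not reach is not made up. The controller multiplies each number of a shift by 25 mm and each number of a turn by 4 degrees. A row lasts 1/8 s, in which the tool goes at most 62.5 mm and 10.7 degrees, less where a joint would pass 70% of its speed; a pose out of reach is approached as far as the arm can. A call with a number of a shift or a turn outside -1 to 1 is refused whole. A call with a gripper value outside its range is refused whole. OPENING is the opening, from 0 (shut) to 1 (fully open), set as the call begins (- or left out, the last holds). The fingers move at their own pace and stop on an object; FORCE is the grip in N (left out, the last holds). Time passes only in rows, so rows that do not move let the fingers close. It gives the time, the measured TCP pose, the force and the opening at its end, in the units of the state.
- readout.sense(): the state, without advancing time (a new reading comes with each control period).
- optics.capture(name): name is "scene" or "side" or "wrist"; returns a dict with "pixels" (384x512x3 uint8, red, green, blue), "range_z" (384x512 float32, m along the optical axis (not along the pixel's ray), 0 where there is no reading), "camera_matrix" (3x3 intrinsics, pixels), "R" (3x3) and "t" (3): a world point X has camera coordinates R X + t. Camera axes: x right, y down, z forward; pixel columns grow to the right and rows downward; lengths in m; the calibration is good to about 2 mm. A picture is of the moment at which its call begins.
- arm.close_job(): hands the job in, once; it reports no verdict.
The state is a dict: "t": time; "joint_positions": joint angles; "joint_vel": joint speeds; "effort": joint torques, N m; "eef_pos": TCP position; "eef_rot": TCP orientation; "wrist_force": force on the tool from outside, world axes, zero at the start; "ft_torque": the same for the moment, N m; "width": opening from 0.0 (shut) to 1.0 (fully open).
Only numpy, scipy, OpenCV 4.12 (cv2) and the standard library are available. Lean on these libraries where they do the work, as an engineer would, in place of code of your own. Each camera call takes 0.05 s, during which the arm holds its last target. There are 200 camera calls.

## Task

Use the leaning gauge on the green mat to check the two brass ferrules that stand on the dark wooden board, one after the other: take one, slide it mouth first along the pin as far as it will go, then stand it mouth down in the green tray if it went fully home against the gauge's shoulder, or in the red tray if it stopped short; only then do the same with the other. Leave the ferrule on the yellow pad where it stands and do not disturb the other things on the bench.

Things in the scene. Friction and masses are not known exactly. Their poses are not given: they have to be found in the camera images.
- ferrule_a: brass furniture-leg ferrule: a round cup closed on top, 32 mm across, 50 mm tall, standing mouth down; origin at the centre of its mouth (underside), z up through its closed end. All three look the same; the bore hidden underneath (15.5 or 22.5 mm wide, 24 or 40 mm deep) differs from one to another
- ferrule_b: brass furniture-leg ferrule: a round cup closed on top, 32 mm across, 50 mm tall, standing mouth down; origin at the centre of its mouth (underside), z up through its closed end. All three look the same; the bore hidden underneath (15.5 or 22.5 mm wide, 24 or 40 mm deep) differs from one to another
- ferrule_c: brass furniture-leg ferrule: a round cup closed on top, 32 mm across, 50 mm tall, standing mouth down; origin at the centre of its mouth (underside), z up through its closed end. All three look the same; the bore hidden underneath (15.5 or 22.5 mm wide, 24 or 40 mm deep) differs from one to another
- gauge_slim: the slim-pin gauge, fixed: blue base 84 x 70 x 14 mm (origin under its centre) with a dark stub leaning 25 degrees from vertical towards the base's -x side, ending in a flat round shoulder 44 mm across that carries a steel pin. One gauge stands on the green mat, the other on the grey mat
- slim_pin: steel pin of the slim-pin gauge: 12 mm thick, 36 mm long, its last 7 mm tapering to a 6 mm tip; origin at the centre of the shoulder at its foot, z along the leaning pin to its tip
- gauge_thick: the thick-pin gauge, fixed: blue base 84 x 70 x 14 mm (origin under its centre) with a dark stub leaning 25 degrees from vertical towards the base's -x side, ending in a flat round shoulder 44 mm across that carries a steel pin. One gauge stands on the green mat, the other on the grey mat
- thick_pin: steel pin of the thick-pin gauge: 19 mm thick, 20 mm long, its last 7 mm tapering to a 12 mm tip; origin at the centre of the shoulder at its foot, z along the leaning pin to its tip
- mat_green: green mat, 92 x 86 x 4 mm, fixed; the gauge on it is the one to use; origin under its centre
- mat_grey: grey mat, 92 x 86 x 4 mm, fixed; the gauge on it is not in use; origin under its centre
- queue: dark wooden board, 66 (x) x 130 (y) x 12 mm, fixed, with the two ferrules to check on it, about 60 mm apart along y; origin under its centre
- hold: yellow pad, 66 x 66 x 12 mm, fixed, with the one ferrule that is to be left alone; origin under its centre
- tray_fit: green tray, 80 (x) x 116 (y) x 20 mm, fixed, open on top, walls and floor 4 mm thick; origin under its centre
- tray_reject: red tray, same size as the green one; origin under its centre
- glue: white glue bottle with an orange cap, 48 mm across, 165 mm tall; loose, not to be disturbed; origin under its middle
- screw_jar: glass screw jar with a steel lid, 52 mm across, 85 mm tall; loose, not to be disturbed; origin under its middle
- tape_measure: yellow tape measure standing on edge, 66 x 34 x 62 mm; loose, not to be disturbed; origin under its middle
- screwdriver: red-handled screwdriver lying down; loose, not to be disturbed; origin under its middle
- sanding_block: cork sanding block, 68 x 115 x 40 mm; loose, not to be disturbed; origin under its middle
- offcut: hardwood offcut, 60 x 150 x 45 mm; loose, not to be disturbed; origin under its middle
- stain_tin: tin of wood stain, 72 mm across, 90 mm tall; loose, not to be disturbed; origin under its middle
- mallet: wooden mallet lying down, 300 mm long, head 60 x 110 x 60 mm; loose, not to be disturbed; origin under its middle
Not all that is in view belongs to the job. Leave any purple or turquoise look-alike of the ferrule_b alone.

How it is judged:
By the outcome, as a careful person would: the job done as asked, in the order asked, and still so for the second after the job is handed in, with the robot touching nothing.
It also fails if it takes over 72 s, if anything falls off the work surface, if the arm or the gripper's body presses on something with over 40 N, if the wrist force passes 120 N, or if a joint passes its speed limit or range.

## Working session

There is one attempt and no reset: what is moved stays moved. The work goes in short steps, Python scripts to look and compute and a shell command to move; the robot and the scene stay as the last step left them, time stands still between calls to the robot, and variables do not carry over. Pictures are saved under pics/ and viewed, about 8 in all and at most 12, crops included, and the job is handed in when it is done.

```bash
mkdir -p pics; ls
cat > h.py <<'E'
import numpy as np, cv2
from workcell import readout, optics
def shot(n,f):
    c=optics.capture(n); cv2.imwrite('pics/'+f+'.png',c['pixels'][:,:,::-1]); np.savez('pics/'+f+'.npz',**c); return c
def load(f): return dict(np.load('pics/'+f+'.npz'))
def pts(c):
    K=c['camera_matrix'];z=c['range_z'];v,u=np.mgrid[:z.shape[0],:z.shape[1]]
    P=np.stack([(u-K[0,2])/K[0,0]*z,(v-K[1,2])/K[1,1]*z,z],-1)
    return (P-c['t'])@c['R']
E
python3 - <<'E'
from h import *
a=shot('scene','s1');b=shot('side','d1')
for c in(a,b): print(-c['R'].T@c['t'],c['R'][2])
cv2.imwrite('pics/v1.png',cv2.resize(a['pixels'][:,:,::-1],(800,600)))
cv2.imwrite('pics/v2.png',cv2.resize(b['pixels'][:,:,::-1],(800,600)))
print(readout.sense())
E
```

```text
pics
[1.08242067 0.46406865 0.84911242] [-0.49443625 -0.45082266 -0.74316332]
[0.28890928 0.57703921 0.78600662] [ 0.28445833 -0.62105579 -0.73032401]
{'t': 0.1, 'joint_positions': array([66.91949768, 22.86827741,  2.58114856, 88.1060769 , -1.0724931 ,
       69.15196371, -2.90499831]), 'joint_vel': array([ 0.04228979, -0.06966433,  0.00823536, -0.20312517,  0.04996498,
        0.00209803,  0.11783497]), 'effort': array([ 4.31496752e-03, -4.76260006e+01,  1.37069788e+00, -2.54950637e+01,
        1.20728742e-02,  5.03348783e-03,  2.17709260e-05]), 'eef_pos': array([ 0.19436195, -0.61979551,  0.30296761]), 'eef_rot': array([[-9.54169951e-01, -6.38608328e-04,  2.99264593e-01],
       [-2.99265254e-01,  1.66450090e-03, -9.54168506e-01],
       [ 1.11213769e-04, -9.99998411e-01, -1.77933003e-03]]), 'wrist_force': array([ 0.18593953, -0.32405166, -0.39911806]), 'ft_torque': array([ 0.04844218, -0.03512382,  0.00486494]), 'width': 0.9994329859686399}
```

View pics/v1.png

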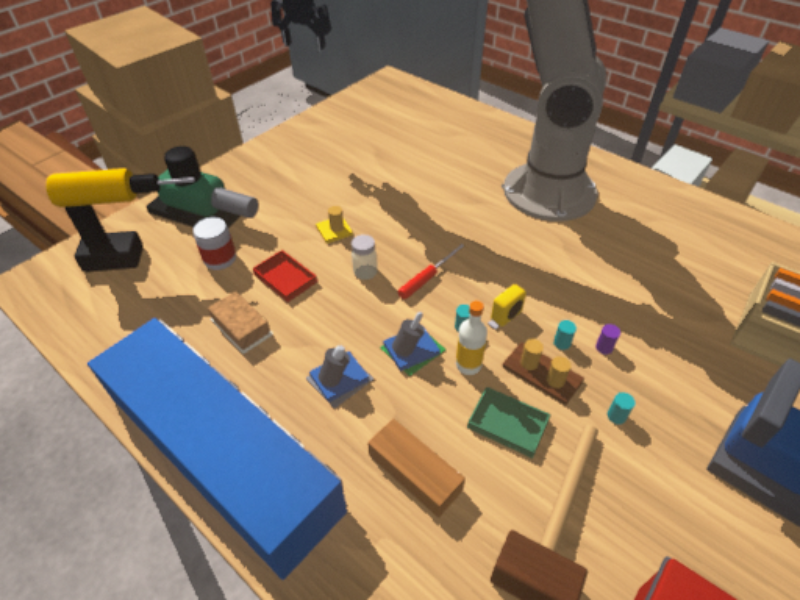

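View pics/v2.png

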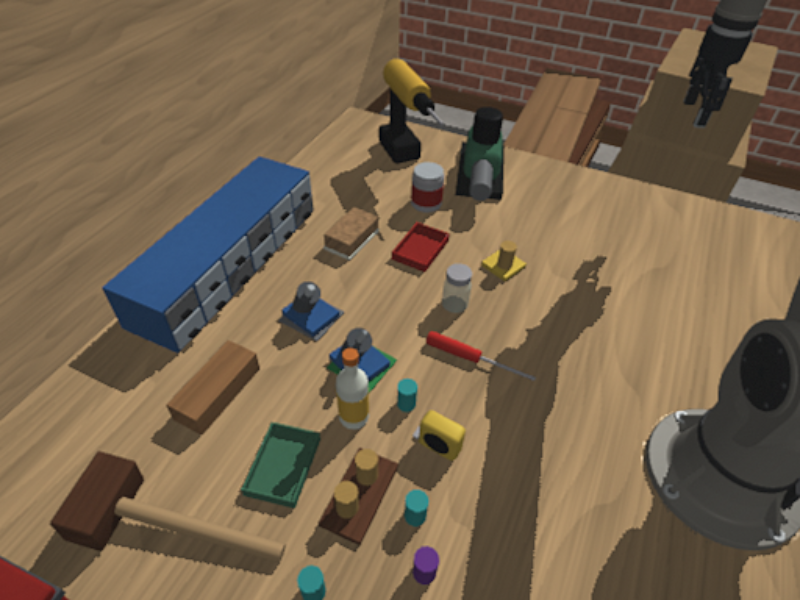

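The scene view shows the queue at (543,368) with its two brass ferrules at (533,352) and (559,372). The gauge on the green mat is at (413,345), the other gauge on the grey mat at (340,370), the green tray at (508,420), the red tray at (285,275) and the yellow pad at (335,228). The side view agrees. Teal and purple look-alikes stand around the queue. The glue bottle at (470,345) is close to the green gauge and the queue.

Next I measure from both clouds.

```bash
cat > m.py <<'E'
from h import *
from scipy import ndimage as nd
S=500 # px/m*... 1.25mm
def top(files,x0,x1,y0,y1,res):
    P=[];C=[]
    for f in files:
        c=load(f);p=pts(c);ok=(c['range_z']>0);P.append(p[ok]);C.append(c['pixels'][ok])
    P=np.concatenate(P);C=np.concatenate(C)
    k=(P[:,0]>x0)&(P[:,0]<x1)&(P[:,1]>y0)&(P[:,1]<y1)&(P[:,2]<.25);return P[k],C[k]
if __name__=='__main__':
    for f in('s1','d1'):
        P,C=top([f],.2,1.0,-.7,.5,1)
        hsv=cv2.cvtColor(C[None],cv2.COLOR_RGB2HSV)[0].astype(int);H,Sa,V=hsv.T
        col={'blue':(H>100)&(H<125)&(Sa>120),'green':(H>50)&(H<80)&(Sa>80),'teal':(H>82)&(H<98)&(Sa>120),'red':((H<5)|(H>174))&(Sa>150),'yellow':(H>22)&(H<32)&(Sa>180),'brass':(H>15)&(H<28)&(Sa>120)&(P[:,2]>.045)&(P[:,2]<.08),'dark':(V<120)&(P[:,2]>.006)&(H<20)&(Sa>60),'purple':(H>130)&(H<160)&(Sa>80),'grey':(Sa<70)&(P[:,2]>.02)&(P[:,2]<.12)}
        print(f)
        for n,m in col.items():
            m=m&(P[:,2]>.002);g=np.zeros((160,240),bool);ix=((P-[.2,-.7,0])/.005).astype(int)
            g[ix[m,0],ix[m,1]]=1;L,k=nd.label(g,np.ones((3,3)))
            lab=L[ix[:,0],ix[:,1]]
            for i in range(1,k+1):
                q=P[m&(lab==i)]
                if len(q)>25: print(n,len(q),'x %.3f..%.3f y %.3f..%.3f z %.3f..%.3f'%tuple(np.percentile(q,[1,99],axis=0).T.ravel()))
E
python3 m.py
```

```text
s1
blue 95 x 0.552..0.582 y 0.061..0.102 z 0.013..0.020
blue 66 x 0.601..0.638 y 0.015..0.078 z 0.013..0.020
blue 123 x 0.680..0.716 y -0.011..0.041 z 0.013..0.020
blue 73 x 0.739..0.770 y -0.038..0.025 z 0.014..0.019
blue 8834 x 0.889..0.999 y -0.268..0.182 z 0.031..0.110
green 503 x 0.557..0.656 y -0.635..-0.521 z 0.038..0.096
green 442 x 0.560..0.645 y 0.240..0.338 z 0.002..0.021
teal 88 x 0.380..0.409 y 0.248..0.277 z 0.009..0.053
teal 125 x 0.457..0.486 y 0.397..0.425 z 0.007..0.052
teal 55 x 0.470..0.498 y 0.084..0.109 z 0.043..0.053
red 150 x 0.407..0.503 y -0.049..-0.027 z 0.016..0.027
red 316 x 0.578..0.658 y -0.323..-0.210 z 0.002..0.021
red 146 x 0.653..0.706 y -0.421..-0.383 z 0.020..0.059
yellow 247 x 0.374..0.437 y 0.129..0.162 z 0.013..0.064
yellow 139 x 0.414..0.481 y -0.330..-0.257 z 0.006..0.014
yellow 278 x 0.746..0.864 y -0.627..-0.526 z 0.194..0.222
brass 219 x 0.373..0.437 y 0.129..0.164 z 0.047..0.064
brass 72 x 0.424..0.455 y -0.303..-0.272 z 0.047..0.063
brass 122 x 0.464..0.496 y 0.230..0.259 z 0.046..0.064
brass 136 x 0.466..0.498 y 0.284..0.314 z 0.045..0.
[... 2991 characters left out ...]
..0.794 y -0.283..-0.174 z 0.011..0.042
dark 579 x 0.738..0.799 y 0.144..0.290 z 0.006..0.045
purple 304 x 0.334..0.363 y 0.310..0.340 z 0.004..0.053
grey 82 x 0.386..0.421 y 0.156..0.162 z 0.022..0.052
grey 405 x 0.468..0.513 y -0.172..-0.128 z 0.021..0.088
grey 494 x 0.524..0.647 y -0.597..-0.433 z 0.020..0.087
grey 311 x 0.523..0.566 y 0.140..0.180 z 0.022..0.120
grey 92 x 0.569..0.625 y -0.602..-0.565 z 0.095..0.120
grey 203 x 0.569..0.613 y 0.036..0.074 z 0.039..0.102
grey 312 x 0.636..0.699 y -0.453..-0.387 z 0.061..0.094
grey 255 x 0.703..0.747 y -0.021..0.019 z 0.024..0.089
grey 490 x 0.762..0.867 y -0.626..-0.537 z 0.021..0.118
grey 2341 x 0.873..0.888 y -0.269..0.171 z 0.021..0.103
```

Run:
```python
from h import *
for f in('s1','d1'):
    c=load(f);p=pts(c);px=c['pixels'].astype(int);s=px.max(-1)-px.min(-1)
    print(f)
    for name,(xa,ya) in dict(green=(.6,.055),grey=(.73,0)).items():
        for z in np.arange(.02,.12,.008):
            m=(abs(p[...,0]-xa)<.05)&(abs(p[...,1]-ya)<.05)&(p[...,2]>z)&(p[...,2]<z+.008)&(s<45)&(c['range_z']>0)
            if m.sum()>3: print(name,'%.3f'%z,m.sum(),p[m].mean(0).round(3),np.ptp(p[m],axis=0).round(3))
c=shot('wrist','w0');s=readout.sense();R=s['eef_rot'];cam=-c['R'].T@c['t']
print('cam in tool',R.T@(cam-s['eef_pos']),'\n',R.T@c['R'].T)
a=load('s1')['pixels'][180:290,190:420,::-1];cv2.imwrite('pics/v3.png',cv2.resize(a,None,fx=3.4,fy=3.4,interpolation=2))
```

```text
s1
green 0.020 29 [0.617 0.063 0.024] [0.03  0.061 0.008]
green 0.028 35 [0.617 0.059 0.033] [0.03  0.037 0.007]
green 0.036 35 [0.613 0.06  0.04 ] [0.026 0.038 0.007]
green 0.044 31 [0.611 0.062 0.048] [0.023 0.038 0.007]
green 0.052 40 [0.603 0.061 0.056] [0.047 0.037 0.008]
green 0.060 61 [0.593 0.065 0.064] [0.04  0.038 0.008]
green 0.068 75 [0.597 0.059 0.071] [0.027 0.039 0.008]
green 0.076 11 [0.588 0.063 0.079] [0.025 0.009 0.006]
green 0.084 9 [0.583 0.063 0.087] [0.006 0.008 0.007]
green 0.092 11 [0.579 0.066 0.095] [0.005 0.009 0.008]
grey 0.020 29 [0.75  0.008 0.024] [0.029 0.04  0.008]
grey 0.028 38 [0.75  0.004 0.032] [0.032 0.038 0.008]
grey 0.036 31 [0.747 0.007 0.04 ] [0.029 0.032 0.008]
grey 0.044 36 [0.743 0.007 0.048] [0.029 0.035 0.008]
grey 0.052 43 [0.734 0.008 0.057] [0.049 0.036 0.008]
grey 0.060 63 [0.727 0.011 0.064] [0.037 0.041 0.008]
grey 0.068 74 [0.731 0.001 0.072] [0.028 0.035 0.008]
grey 0.076 30 [0.721 0.006 0.08 ] [0.032 0.018 0.008]
grey 0.084 14 [0.715 0.005 0.086] [0.012 0.01  0.007]
d1
green 0.020 10 [0.606 0.066 0.022] [0.053 0.024 0.007]
gree
[... 479 characters left out ...]
3 0.002]
grey 0.020 46 [0.732 0.015 0.022] [0.058 0.068 0.008]
grey 0.028 21 [0.733 0.01  0.032] [0.037 0.012 0.008]
grey 0.036 16 [0.727 0.01  0.04 ] [0.033 0.022 0.008]
grey 0.044 18 [0.727 0.012 0.047] [0.037 0.011 0.006]
grey 0.052 18 [0.718 0.011 0.056] [0.038 0.023 0.006]
grey 0.060 71 [0.714 0.003 0.064] [0.04  0.043 0.008]
grey 0.068 57 [0.727 0.001 0.072] [0.031 0.041 0.008]
grey 0.076 28 [0.722 0.    0.079] [0.032 0.023 0.007]
grey 0.084 19 [0.714 0.002 0.087] [0.014 0.011 0.005]
cam in tool [-0.07505038 -0.07075179  0.00022725] 
 [[ 1.62867354e-04  9.55348287e-01  2.95482020e-01]
 [ 1.58173943e-04 -2.95482045e-01  9.55348280e-01]
 [ 9.99999974e-01 -1.08857490e-04 -1.99235584e-04]]
```

View pics/v3.png

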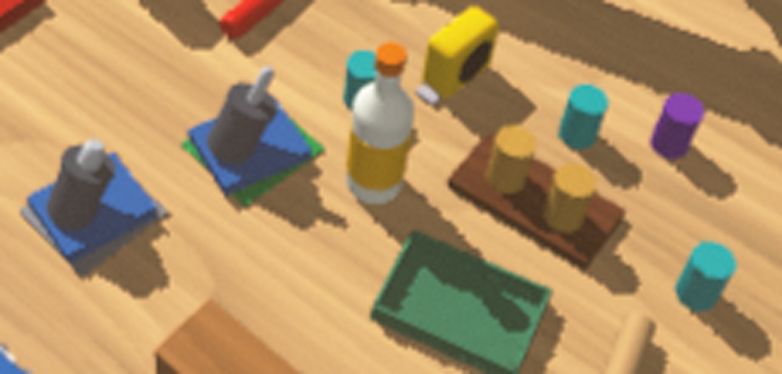

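```bash
python3 -m handwheel '[{"xyz":[1,1,0.5],"twist":[0,0,0]},{"xyz":[1,1,0.5],"twist":[0,0,0]},{"xyz":[1,1,0.5],"twist":[0,0,0]},{"xyz":[1,1,0.5],"twist":[0,0,0]},{"xyz":[1,1,0],"twist":[0,0,0]},{"xyz":[1,1,0],"twist":[0,0,0]},{"xyz":[1,1,0],"twist":[0,0,0]},{"xyz":[1,1,0],"twist":[0,0,0]}]' 0.8; python3 -c "
from h import *;print(readout.sense()['joint_positions'].round(1))"
```

```text
t: 1.15
eef_pos: [0.3951, -0.4192, 0.3537]
eef_rot: [[-0.954, -0.0, 0.299], [-0.299, 0.0, -0.954], [0.0, -1.0, -0.0]]
wrist_force: [-0.2, -0.3, -0.6]
width: 0.799
[ 46.7  13.4  -5.1  94.4   1.3  72.3 -31.3]
```

The crop confirms that the green-mat gauge, with its pin at (262,85), carries the long slim pin. The short thick pin is on the grey mat at (90,150). The brass pair on the dark board, at (512,160) and (572,198), are the ferrules to check. The teal ones at (585,115), (708,275) and (363,80) and the purple one at (678,125) are look-alikes. The third brass ferrule stands on the yellow pad, out of this crop.

Next I go above the gauge for a close look.

```bash
python3 -m handwheel '[{"xyz":[0.3,1,0],"twist":[0,0,1]},{"xyz":[0.3,1,0],"twist":[0,0,1]},{"xyz":[0.3,1,0],"twist":[0,0,1]},{"xyz":[0.3,1,0],"twist":[0,0,1]},{"xyz":[0.3,1,0],"twist":[0,0,1]},{"xyz":[0.3,1,0],"twist":[0,0,1]},{"xyz":[0.3,1,0],"twist":[0,0,1]},{"xyz":[0.3,1,0],"twist":[0,0,1]}]' && python3 -m handwheel '[{"xyz":[0.3,1,0],"twist":[0,0,1]},{"xyz":[0.3,1,0],"twist":[0,0,1]},{"xyz":[0.3,1,0],"twist":[0,0,1]},{"xyz":[0.3,1,0],"twist":[0,0,1]},{"xyz":[0.3,1,0],"twist":[0,0,1]},{"xyz":[0.3,1,0],"twist":[0,0,1]},{"xyz":[0.3,1,0],"twist":[0,0,1]},{"xyz":[0.3,1,0],"twist":[0,0,1]}]' && python3 -m handwheel '[{"xyz":[0.3,1,0],"twist":[0,0,1]},{"xyz":[0.3,1,0],"twist":[0,0,1]},{"xyz":[0.3,1,0],"twist":[0,0,0.15]},{"xyz":[0.3,1,0],"twist":[0,0,0]},{"xyz":[0,0.4,0],"twist":[0,0,0]},{"xyz":[0,0,0],"twist":[0,0,0]}]'
python3 - <<'E'
from h import *
c=shot('wrist','w1');s=readout.sense();print(s['eef_pos'],s['joint_positions'].round(1))
cv2.imwrite('pics/v4.png',cv2.resize(c['pixels'][:,:,::-1],(800,600)))
p=pts(c);px=c['pixels'].astype(int);sa=px.max(-1)-px.min(-1);hsv=cv2.cvtColor(c['pixels'],cv2.COLOR_RGB2HSV)
near=(abs(p[...,0]-.59)<.065)&(abs(p[...,1]-.06)<.065)&(c['range_z']>0)
for n,m in dict(blue=near&(abs(hsv[...,0].astype(int)-112)<13)&(hsv[...,1]>120)&(abs(p[...,2]-.018)<.004),sh=near&(sa<45)&(p[...,2]>.055)).items():
    q=p[m];print(n,m.sum(),q.min(0).round(3),q.max(0).round(3))
    if n=='blue': r=cv2.minAreaRect((q[:,:2]*1000).astype(np.float32));print(r)
for z in np.arange(.05,.11,.005):
    m=near&(sa<45)&(p[...,2]>z)&(p[...,2]<z+.005)
    if m.sum(): print('%.3f'%z,m.sum(),p[m].mean(0).round(4),np.ptp(p[m],axis=0).round(3))
E
```

```text
t: 2.15
eef_pos: [0.455, -0.2186, 0.354]
eef_rot: [[-0.647, 0.0, 0.763], [-0.763, -0.0, -0.647], [-0.0, -1.0, 0.0]]
wrist_force: [0.3, -0.0, -0.2]
width: 0.801
t: 3.15
eef_pos: [0.515, -0.0186, 0.3539]
eef_rot: [[-0.145, 0.0, 0.989], [-0.989, 0.0, -0.145], [-0.0, -1.0, 0.0]]
wrist_force: [-0.4, 0.2, -0.5]
width: 0.796
t: 3.9
eef_pos: [0.5443, 0.0904, 0.3538]
eef_rot: [[0.002, -0.0, 1.0], [-1.0, -0.0, 0.002], [0.0, -1.0, -0.0]]
wrist_force: [-0.4, -0.1, 0.5]
width: 0.8
[0.54437558 0.08932303 0.35381322] [ 14.6  12.8 -33.5  97.    7.4  72.5 -20.5]
blue 1665 [0.538 0.01  0.014] [0.638 0.103 0.021]
((588.2225341796875, 56.12390899658203), (69.80586242675781, 83.93968200683594), 68.43866729736328)
sh 24709 [0.525 0.036 0.055] [0.613 0.111 0.38 ]
0.050 23 [0.6094 0.0609 0.0521] [0.016 0.03  0.005]
0.055 30 [0.5982 0.0601 0.0577] [0.045 0.03  0.005]
0.060 198 [0.5764 0.0632 0.0628] [0.044 0.037 0.005]
0.065 197 [0.5855 0.0609 0.0679] [0.036 0.042 0.005]
0.070 291 [0.5935 0.0543 0.0725] [0.03  0.04  0.005]
0.075 110 [0.5988 0.0531 0.0764] [0.023 0.029 0.004]
0.080 13 [0.5834 0.0622 0.0827] [0.006 0.01  0.005]
0.085 12 [0.5821 0.0612 0.0876] [0.007 0.011 0.004]
0.090 18 [0.578  0.0632 0.0925] [0.013 0.01  0.005]
0.095 47 [0.5752 0.0629 0.0978] [0.012 0.011 0.005]
0.100 29 [0.5723 0.0627 0.1013] [0.007 0.006 0.003]
```

View pics/v4.png

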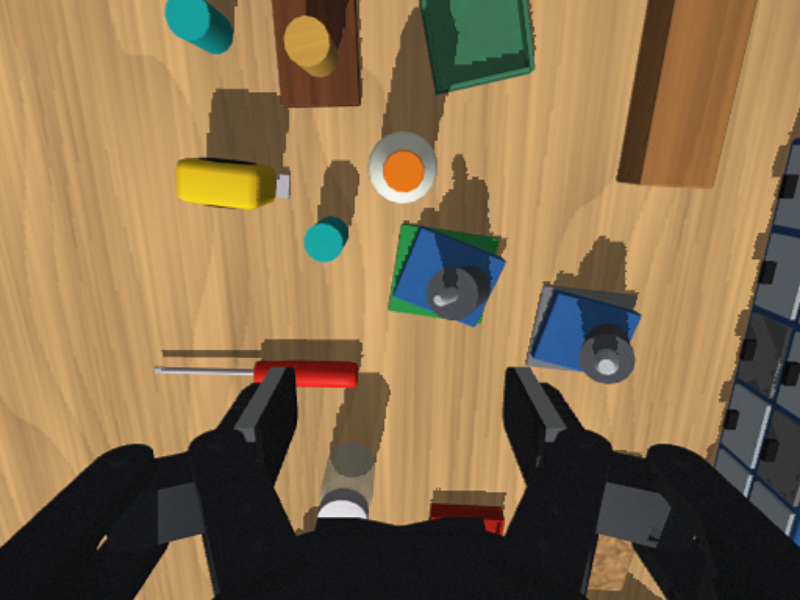

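The wrist view shows the blue base on the green mat at (450,275). Its pin tip is at (435,297), leaning toward the left of the image (−x) and slightly +y. The glue bottle is at (403,170) and the queue with one ferrule at (310,42).

I refine the pin from the cloud, then move over the queue.

```bash
python3 - <<'E'
from h import *
c=load('w1');p=pts(c);px=c['pixels'].astype(int);sa=px.max(-1)-px.min(-1)
a=np.radians(158.4);d=np.array([.4226*np.cos(a),.4226*np.sin(a),.9063]);f=np.array([.587,.057,.07])
h=(p-f)@d;r=np.linalg.norm((p-f)-h[...,None]*d,axis=-1)
m=(abs(h)<.005)&(r<.03)&(sa<45)&(r>.008)&(c['range_z']>0);q=p[m]
u,s,v=np.linalg.svd(q-q.mean(0));n=v[2]*np.sign(v[2][2]);print('plane n',n,'d',d,s/len(q)**.5, np.degrees(np.arctan2(n[1],n[0])))
e1=np.cross([0,0,1],d);e1/=np.linalg.norm(e1);e2=np.cross(d,e1)
ab=np.stack([(q-f)@e1,(q-f)@e2],1);print(cv2.minEnclosingCircle((ab*1000).astype(np.float32)),np.median(h[m]))
(x,y),_=cv2.minEnclosingCircle((ab).astype(np.float32));print('foot',f+x*e1+y*e2+np.median(h[m])*d)
m=(h>.008)&(h<.045)&(r<.015)&(sa<60);q=p[m];print(m.sum(),h[m].max())
for lo in np.arange(.01,.04,.006):
    k=q[((q-f)@d>lo)&((q-f)@d<lo+.006)]
    if len(k):print(lo.round(3),len(k),(((k-f)@e1).min()*1000).round(1),(((k-f)@e1).max()*1000).round(1),(((k-f)@e2).min()*1000).round(1),(((k-f)@e2).max()*1000).round(1))
E
python3 -m handwheel '[{"xyz":[-0.33,1,0],"twist":[0,0,0]},{"xyz":[-0.33,1,0],"twist":[0,0,0]},{"xyz":[-0.33,1,0],"twist":[0,0,0]},{"xyz":[-0.33,1,0],"twist":[0,0,0]},{"xyz":[-0.33,1,-0.5],"twist":[0,0,0]},{"xyz":[-0.33,1,-0.5],"twist":[0,0,0]},{"xyz":[-0.33,0.3,-0.5],"twist":[0,0,0]},{"xyz":[-0.33,0,-0.5],"twist":[0,0,0]}]' 0.7 40
python3 - <<'E'
from h import *
c=shot('wrist','w2');s=readout.sense();print(s['eef_pos'])
cv2.imwrite('pics/v5.png',cv2.resize(c['pixels'][:,:,::-1],(800,600)))
p=pts(c);hsv=cv2.cvtColor(c['pixels'],cv2.COLOR_RGB2HSV).astype(int)
for y in(.243,.297):
    m=(abs(p[...,2]-.062)<.006)&(np.hypot(p[...,0]-.48,p[...,1]-y)<.028)&(hsv[...,1]>90)
    q=p[m];e=cv2.minEnclosingCircle((q[:,:2]*1000).astype(np.float32));print(m.sum(),np.median(q,0),e)
E
```

```text
plane n [-0.38071749  0.16130617  0.91051332] d [-0.39292354  0.15556944  0.9063    ] [0.01204978 0.01169825 0.00089861] 157.03811496871785
((0.5242624282836914, -1.760314702987671), 21.908933639526367) -0.0006027751298257754
foot [0.58546437 0.05702484 0.06866489]
126 0.036583560113725426
0.01 14 -5.1 2.6 -4.3 4.1
0.016 14 -5.4 3.0 -2.2 3.9
0.022 17 -5.7 3.2 -6.7 4.3
0.028 48 -5.2 5.9 -7.7 4.0
0.034 27 -2.8 3.6 -5.3 2.1
t: 4.95
eef_pos: [0.4783, 0.2463, 0.3032]
eef_rot: [[-0.0, 0.0, 1.0], [-1.0, -0.001, -0.0], [0.001, -1.0, 0.0]]
wrist_force: [-0.4, 0.6, -0.7]
width: 0.698
[0.47654554 0.24541279 0.30137388]
672 [0.47720693 0.24159147 0.06281807] ((477.3740234375, 241.29127502441406), 16.139986038208008)
777 [0.4793599  0.29700416 0.06280511] ((479.99468994140625, 296.351318359375), 16.30259132385254)
```

View pics/v5.png

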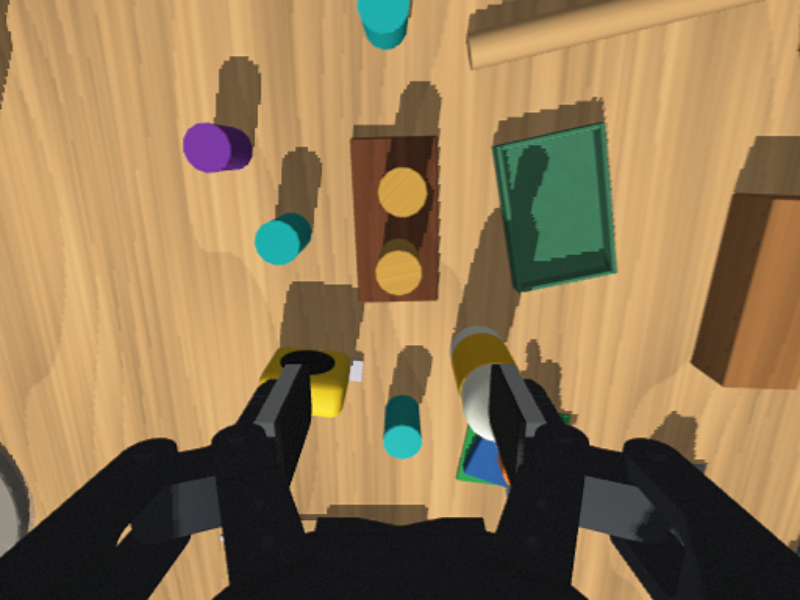

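The wrist view shows both brass ferrules on the board at (403,190) and (398,272), with a fitted radius of 16 mm as expected, at (0.480,0.296) and (0.477,0.241). The glue stands clear at (485,390). I take the farther ferrule (y=0.296) first.

```bash
python3 -m handwheel '[{"xyz":[0.14,1,0],"twist":[0,0,0]},{"xyz":[0,1,-1],"twist":[0,0,0]},{"xyz":[0,0,-1],"twist":[0,0,0]},{"xyz":[0,0,-1],"twist":[0,0,0]},{"xyz":[0,0,-1],"twist":[0,0,0]},{"xyz":[0,0,-1],"twist":[0,0,0]},{"xyz":[0,0,0],"twist":[0,0,0]},{"xyz":[0,0,0],"twist":[0,0,0]}]' 0.7 40
```

```text
t: 6.0
eef_pos: [0.4828, 0.2968, 0.1799]
eef_rot: [[-0.001, 0.001, 1.0], [-1.0, 0.0, -0.001], [-0.0, -1.0, 0.001]]
wrist_force: [-0.7, 0.1, 1.2]
width: 0.697
```

```bash
python3 -m handwheel '[{"xyz":[-0.1,0,-1],"twist":[0,0,0]},{"xyz":[0,0,-1],"twist":[0,0,0]},{"xyz":[0,0,-0.6],"twist":[0,0,0]},{"xyz":[0,0,-0.48],"twist":[0,0,0]},{"xyz":[0,0,0],"twist":[0,0,0]},{"xyz":[0,0,0],"twist":[0,0,0]}]' 0.7 40; python3 -m handwheel '[{"xyz":[0,0,0],"twist":[0,0,0]},{"xyz":[0,0,0],"twist":[0,0,0]},{"xyz":[0,0,0],"twist":[0,0,0]},{"xyz":[0,0,0],"twist":[0,0,0]},{"xyz":[0,0,0],"twist":[0,0,0]},{"xyz":[0,0,0],"twist":[0,0,0]}]' 0 40
```

```text
t: 6.75
eef_pos: [0.4799, 0.2977, 0.1027]
eef_rot: [[0.0, 0.001, 1.0], [-1.0, 0.001, 0.0], [-0.001, -1.0, 0.001]]
wrist_force: [-0.5, 0.2, 0.3]
width: 0.701
t: 7.5
eef_pos: [0.4799, 0.2975, 0.1027]
eef_rot: [[0.0, 0.001, 1.0], [-1.0, 0.0, 0.0], [-0.0, -1.0, 0.001]]
wrist_force: [-0.1, -0.3, 5.9]
width: 0.362
```

```bash
python3 -m handwheel '[{"xyz":[0,0,0.6],"twist":[0,0,0]},{"xyz":[0,0,1],"twist":[0,0,0]},{"xyz":[0,0,1],"twist":[0,0,0]},{"xyz":[0,0,1],"twist":[0,0,-1]},{"xyz":[0,0,1],"twist":[0,0,-1]},{"xyz":[0,0,1],"twist":[0,0,-1]},{"xyz":[0,0,1],"twist":[0,0,-1]},{"xyz":[0,0,1],"twist":[0,0,-1]}]' 0 60; python3 -m handwheel '[{"xyz":[0.2,-1,0.4],"twist":[0,0,-1]},{"xyz":[0.2,-1,0],"twist":[0,0,-1]},{"xyz":[0.2,-1,0],"twist":[0,0,-1]},{"xyz":[0.2,-1,0],"twist":[0,0,-1]},{"xyz":[0.2,-1,0],"twist":[0,0,-1]},{"xyz":[0.2,-1,0],"twist":[0,0,-1]},{"xyz":[0.2,-1,0],"twist":[0,0,-1]},{"xyz":[0.2,-1,0],"twist":[0,0,-1]}]'; python3 -m handwheel '[{"xyz":[0.2,-0.74,0],"twist":[0,0,-1]},{"xyz":[0.2,0,0],"twist":[0,0,-1]},{"xyz":[0,0,0],"twist":[0,0,-1]},{"xyz":[0,0,0],"twist":[0,0,-1]},{"xyz":[0,0,0],"twist":[0,0,-1]},{"xyz":[0,0,0],"twist":[0,0,-1]},{"xyz":[0,0,0],"twist":[0,0,-1]},{"xyz":[0,0,0],"twist":[0,0,-1]}]';  python3 -m handwheel '[{"xyz":[0,0,0],"twist":[0,0,-1]},{"xyz":[0,0,0],"twist":[-0.384,-0.969,0]},{"xyz":[0,0,0],"twist":[-0.384,-0.969,0]},{"xyz":[0,0,0],"twist":[-0.384,-0.969,0]},{"xyz":[0,0,0],"twist":[-0.384,-0.969,0]},{"xyz":[0,0,0],"twist":[-0.384,-0.969,0]},{"xyz":[0,0,0],"twist":[-0.384,-0.969,0]},{"xyz":[0,0,0],"twist":[0,0,0]}]'
python3 - <<'E'
from h import *
c=shot('wrist','w3');s=readout.sense();print(s['eef_pos'],s['joint_positions'].round(1),s['eef_rot'].round(3))
cv2.imwrite('pics/v6.png',cv2.resize(c['pixels'][:,:,::-1],(800,600)))
E
```

```text
t: 8.5
eef_pos: [0.479, 0.2971, 0.293]
eef_rot: [[-0.344, -0.0, 0.939], [-0.939, -0.0, -0.344], [0.0, -1.0, -0.0]]
wrist_force: [0.2, -0.1, -1.0]
width: 0.359
t: 9.5
eef_pos: [0.5198, 0.0956, 0.302]
eef_rot: [[-0.791, 0.0, 0.612], [-0.612, -0.0, -0.791], [-0.0, -1.0, 0.0]]
wrist_force: [0.5, 0.0, -1.2]
width: 0.361
t: 10.5
eef_pos: [0.5297, 0.0786, 0.3019]
eef_rot: [[-0.995, -0.0, 0.101], [-0.101, 0.0, -0.995], [0.0, -1.0, -0.0]]
wrist_force: [0.1, -0.3, -2.4]
width: 0.363
t: 11.5
eef_pos: [0.5286, 0.0791, 0.3015]
eef_rot: [[-0.92, 0.392, 0.001], [-0.067, -0.156, -0.986], [-0.386, -0.907, 0.169]]
wrist_force: [-0.2, 0.8, -1.3]
width: 0.358
[0.52918983 0.07882622 0.3018501 ] [  -1.6    3.4  -20.4  116.4   26.1   44.7 -126. ] [[-0.92   0.392 -0.   ]
 [-0.066 -0.156 -0.986]
 [-0.386 -0.907  0.169]]
```

View pics/v6.png

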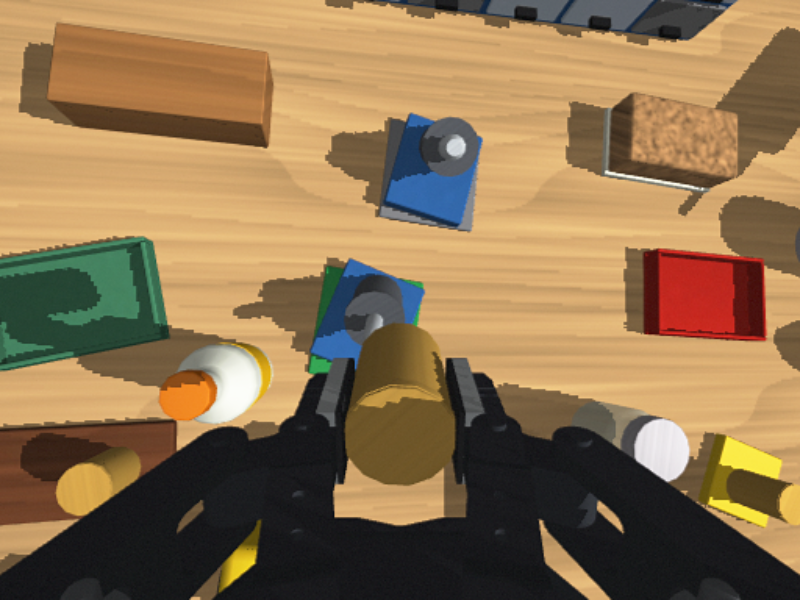

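The ferrule is held straight between the pads at (400,400). The slim pin is visible just ahead at (375,320). I check the ferrule's offset in the hand and the pin in this same view.

```bash
cat > hold.py <<'E'
from h import *
def held(c,R,e):
    T=(pts(c)-e)@R; hsv=cv2.cvtColor(c['pixels'],cv2.COLOR_RGB2HSV).astype(int)
    m=(c['range_z']>0)&(np.hypot(T[...,0],T[...,2])<.024)&(T[...,1]>.025)&(T[...,1]<.095)&(hsv[...,1]>90)&(hsv[...,0]>12)&(hsv[...,0]<30)
    q=T[m];k=q[:,1]<np.percentile(q[:,1],5)+.004;cap=q[k]
    e=cv2.minEnclosingCircle((cap[:,[0,2]]*1000).astype(np.float32))
    print('cap tool-y',np.median(cap[:,1]).round(4),'centre x,z mm,r',e,len(cap))
    s=q[~k];A=np.c_[2*s[:,[0,2]],np.ones(len(s))];x=np.linalg.lstsq(A,(s[:,[0,2]]**2).sum(1),rcond=None)[0]
    print('side fit',(x[:2]*1000).round(1),'r',1000*(x[2]+x[0]**2+x[1]**2)**.5)
if __name__=='__main__':
    import sys
    c=load(sys.argv[1]) if len(sys.argv)>1 else shot('wrist','hh');s=readout.sense();held(c,s['eef_rot'],s['eef_pos'])
E
python3 hold.py w3
python3 - <<'E'
from h import *
c=load('w3');p=pts(c);px=c['pixels'].astype(int);sa=px.max(-1)-px.min(-1)
d=np.array([-.393,.156,.906]);f=np.array([.5855,.057,.0687]);h=(p-f)@d;w=p-f-h[...,None]*d;r=np.linalg.norm(w,axis=-1)
e1=np.cross([0,0,1],d);e1/=np.linalg.norm(e1);e2=np.cross(d,e1)
m=(abs(h)<.006)&(r<.03)&(r>.008)&(sa<45)&(c['range_z']>0)
ab=np.stack([w[m]@e1,w[m]@e2],1)*1000;print(m.sum(),np.median(h[m]),cv2.minEnclosingCircle(ab.astype(np.float32)))
m=(h>.008)&(h<.04)&(r<.012)&(sa<60)&(c['range_z']>0);print(m.sum(),h[m].max(),np.percentile(w[m]@e1,[2,50,98]),np.percentile(w[m]@e2,[2,50,98]))
E
```

```text
cap tool-y 0.04 centre x,z mm,r ((2.5276100635528564, 0.185287743806839), 18.110122680664062) 3864
side fit [1.6 0.1] r 15.987201168145074
709 -0.00020185975082382535 ((-0.6169391870498657, 0.584291934967041), 21.79157257080078)
104 0.03581318521021362 [-0.00606938 -0.00299846  0.00331292] [-0.00152155  0.00475836  0.00630821]
```

```bash
python3 -m handwheel '[{"xyz":[0.08,0.02,-0.8],"twist":[0,0,0]},{"xyz":[0,0,-1],"twist":[0,0,0]},{"xyz":[0,0,-1],"twist":[0,0,0]},{"xyz":[0,0,-0.8],"twist":[0,0,0]},{"xyz":[0,0,-0.56],"twist":[0,0,0]},{"xyz":[0,0,0],"twist":[0,0,0]},{"xyz":[0,0,0],"twist":[0,0,0]},{"xyz":[0,0,0],"twist":[0,0,0]}]'
python3 - <<'E'
from h import *
c=shot('wrist','w4');s=readout.sense();print(s['eef_pos'],s['wrist_force']);R=s['eef_rot']
d=-R[:,1];f=np.array([.5855,.057,.0687]);w=s['eef_pos']+.0016*R[:,0]-f;L=w@d;print('mouth above shoulder',L-.0907,'lateral',w-L*d,d)
c=shot('side','d2');p=pts(c)
q=load('d1')
cv2.imwrite('pics/v7.png',cv2.resize(c['pixels'][140:300,150:350,::-1],None,fx=4,fy=3.75))
E
```

```text
t: 12.55
eef_pos: [0.5322, 0.0793, 0.1989]
eef_rot: [[-0.919, 0.394, -0.001], [-0.066, -0.156, -0.986], [-0.389, -0.906, 0.169]]
wrist_force: [0.2, -0.1, -1.2]
width: 0.362
[0.5320162  0.07928724 0.19880871] [-0.68526173 -0.74947161 -1.04695286]
mouth above shoulder 0.05169757529071106 lateral [1.19930200e-03 1.59961739e-05 5.19437030e-04] [-0.39434269  0.15565834  0.90568445]
```

View pics/v7.png

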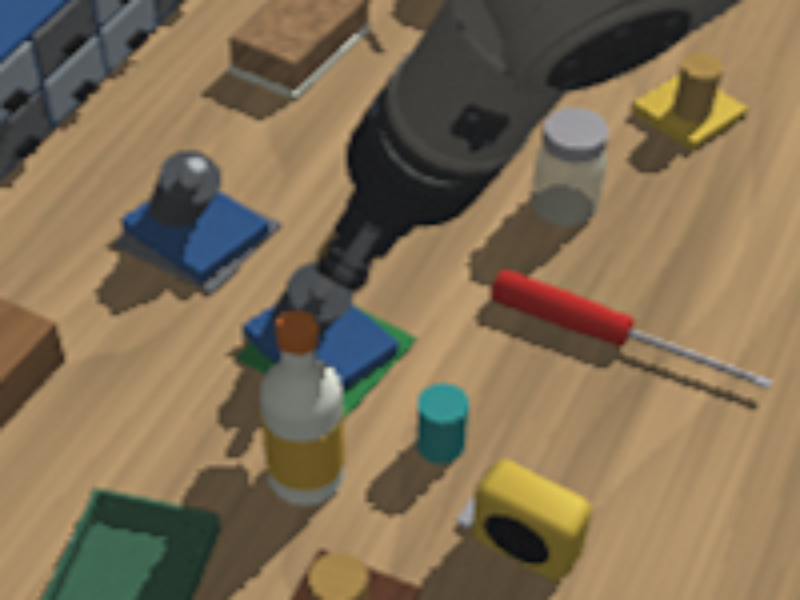

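The hand is poised over the gauge (shoulder near (320,290)) and clear of the glue bottle (300,400). Now I slide it in gently along the pin axis.

```bash
python3 -m handwheel '[{"xyz":[-0.05,0,-0.02],"twist":[0,0,0]},{"xyz":[0.079,-0.031,-0.181],"twist":[0,0,0]},{"xyz":[0.079,-0.031,-0.181],"twist":[0,0,0]},{"xyz":[0.079,-0.031,-0.181],"twist":[0,0,0]},{"xyz":[0.079,-0.031,-0.181],"twist":[0,0,0]},{"xyz":[0,0,0],"twist":[0,0,0]}]'
cat > lat.py <<'E'
from h import *
import sys
o=float(sys.argv[1]) if len(sys.argv)>1 else .0016; D=float(sys.argv[2]) if len(sys.argv)>2 else .0907
s=readout.sense();R=s['eef_rot'];d=-R[:,1];f=np.array([.5855,.057,.0687]);w=s['eef_pos']+o*R[:,0]-f;L=w@d
print('mouth above shoulder mm',1e3*(L-D),'lateral',1e3*(w-L*d),'F axial',s['wrist_force']@d,'F',s['wrist_force'],s['ft_torque'])
E
python3 lat.py
```

```text
t: 13.4
eef_pos: [0.538, 0.076, 0.1787]
eef_rot: [[-0.92, 0.392, 0.0], [-0.067, -0.156, -0.985], [-0.386, -0.907, 0.17]]
wrist_force: [0.2, 0.3, -0.7]
width: 0.358
mouth above shoulder mm 30.645200966501555 lateral [-1.37434318 -0.10860069 -0.57580933] F axial -0.6546559093854272 F [ 0.18391185  0.32002659 -0.69774698] [0.20331015 0.52255959 0.00528758]
```

```bash
python3 -m handwheel '[{"xyz":[0.1,-0.031,-0.17],"twist":[0,0,0]},{"xyz":[0.079,-0.031,-0.181],"twist":[0,0,0]},{"xyz":[0.04,-0.015,-0.09],"twist":[0,0,0]},{"xyz":[0,0,0],"twist":[0,0,0]}]';python3 lat.py;  python3 -m handwheel '[{"xyz":[0.079,-0.031,-0.181],"twist":[0,0,0]},{"xyz":[0.04,-0.015,-0.09],"twist":[0,0,0]},{"xyz":[0.04,-0.015,-0.09],"twist":[0,0,0]},{"xyz":[0,0,0],"twist":[0,0,0]},{"xyz":[0,0,0],"twist":[0,0,0]}]';python3 lat.py
```

```text
t: 13.9
eef_pos: [0.5435, 0.0742, 0.168]
eef_rot: [[-0.92, 0.393, 0.0], [-0.067, -0.156, -0.985], [-0.387, -0.906, 0.17]]
wrist_force: [-0.3, -0.1, -1.6]
width: 0.361
mouth above shoulder mm 18.486101620328142 lateral [-0.55254467  0.04893041 -0.24781168] F axial -1.4088932669615783 F [-0.2562933  -0.10493943 -1.64744725] [0.25307889 0.55907901 0.01056655]
t: 14.52
eef_pos: [0.5476, 0.0727, 0.1594]
eef_rot: [[-0.919, 0.393, 0.0], [-0.067, -0.156, -0.986], [-0.388, -0.906, 0.17]]
wrist_force: [0.4, 0.3, -0.7]
width: 0.361
mouth above shoulder mm 8.788488117144027 lateral [-0.2194659   0.12648159 -0.1169901 ] F axial -0.7573963494634279 F [ 0.36159847  0.34039958 -0.73747325] [ 0.17784381  0.51677607 -0.02725707]
```

```bash
python3 -m handwheel '[{"xyz":[0.04,-0.015,-0.09],"twist":[0,0,0]},{"xyz":[0.04,-0.015,-0.09],"twist":[0,0,0]},{"xyz":[0.016,-0.006,-0.036],"twist":[0,0,0]},{"xyz":[0,0,0],"twist":[0,0,0]}]';python3 lat.py;  python3 -m handwheel '[{"xyz":[0.016,-0.006,-0.036],"twist":[0,0,0]},{"xyz":[0.016,-0.006,-0.036],"twist":[0,0,0]},{"xyz":[0,0,0],"twist":[0,0,0]}]';python3 lat.py
```

```text
t: 15.02
eef_pos: [0.5499, 0.0718, 0.1537]
eef_rot: [[-0.92, 0.393, 0.0], [-0.067, -0.156, -0.986], [-0.387, -0.906, 0.17]]
wrist_force: [-0.2, -0.7, -2.0]
width: 0.36
mouth above shoulder mm 2.6317022201712836 lateral [-0.3670122   0.11326167 -0.17857847] F axial -1.8096268495887835 F [-0.20703421 -0.74784592 -1.95779647] [ 0.22136847  0.56737702 -0.00500817]
t: 15.4
eef_pos: [0.5508, 0.0715, 0.152]
eef_rot: [[-0.92, 0.393, 0.0], [-0.067, -0.156, -0.986], [-0.387, -0.906, 0.17]]
wrist_force: [-0.2, -0.1, -1.4]
width: 0.36
mouth above shoulder mm 0.7078849872879517 lateral [-0.29125134  0.09982459 -0.14347587] F axial -1.2072360078025597 F [-0.21352168 -0.13797539 -1.40100231] [0.20230708 0.53283732 0.04065306]
```

```bash
python3 -m handwheel '[{"xyz":[0.016,-0.006,-0.036],"twist":[0,0,0]},{"xyz":[0.016,-0.006,-0.036],"twist":[0,0,0]},{"xyz":[0,0,0],"twist":[0,0,0]}]';python3 lat.py
```

```text
t: 15.78
eef_pos: [0.5515, 0.0713, 0.1506]
eef_rot: [[-0.919, 0.393, 0.0], [-0.067, -0.156, -0.985], [-0.388, -0.906, 0.17]]
wrist_force: [-3.9, 0.1, 3.2]
width: 0.36
mouth above shoulder mm -0.864878201981098 lateral [-0.14348907  0.13772409 -0.0860395 ] F axial 4.404141886074187 F [-3.88416162  0.1357411   3.15140908] [ 0.08521217  0.73546855 -0.11278302]
```

```bash
python3 -m handwheel '[{"xyz":[0.016,-0.006,-0.036],"twist":[0,0,0]},{"xyz":[0.012,-0.005,-0.03],"twist":[0,0,0]},{"xyz":[0,0,0],"twist":[0,0,0]}]';python3 lat.py
```

```text
t: 16.15
eef_pos: [0.5516, 0.0714, 0.1505]
eef_rot: [[-0.919, 0.394, -0.0], [-0.067, -0.158, -0.985], [-0.388, -0.906, 0.171]]
wrist_force: [-16.7, 1.5, 20.7]
width: 0.362
mouth above shoulder mm -0.9966589728717667 lateral [-0.07310501  0.18275602 -0.063605  ] F axial 25.579255109005828 F [-16.72262427   1.47541159  20.71625199] [-0.33157429  1.72697171 -0.45390478]
```

Ferrule 1 passed the 24 mm mark freely. It met a firm stop only at the shoulder (offset −1 mm, 25 N axial), so it went fully home and goes to the green tray. I back out along the axis.

```bash
python3 -m handwheel '[{"xyz":[-0.2,0.08,0.45],"twist":[0,0,0]},{"xyz":[-0.393,0.156,0.906],"twist":[0,0,0]},{"xyz":[-0.393,0.156,0.906],"twist":[0,0,0]},{"xyz":[-0.2,0.08,0.906],"twist":[0,0,0]},{"xyz":[0,0,1],"twist":[0,0,0]},{"xyz":[0,0,1],"twist":[0.384,0.969,0]},{"xyz":[0,0,1],"twist":[0.384,0.969,0]},{"xyz":[0,0,0.3],"twist":[0.384,0.969,0]}]'; python3 -m handwheel '[{"xyz":[0.4,1,0],"twist":[0.384,0.969,0]},{"xyz":[0.4,1,0],"twist":[0.384,0.969,0]},{"xyz":[0.4,1,0],"twist":[0.384,0.969,0]},{"xyz":[0.4,1,0],"twist":[0,0,0]},{"xyz":[0.4,1,0],"twist":[0,0,0]},{"xyz":[0.4,1,0],"twist":[0,0,0]},{"xyz":[0.4,1,0],"twist":[0,0,0]},{"xyz":[0.2,0.5,0],"twist":[0,0,0]}]'; python3 -m handwheel '[{"xyz":[0,0,0],"twist":[0,0,0]}]';python3 hold.py
```

```text
t: 17.15
eef_pos: [0.5234, 0.0829, 0.3126]
eef_rot: [[-0.979, 0.203, 0.026], [-0.043, -0.078, -0.996], [-0.2, -0.976, 0.085]]
wrist_force: [0.8, -0.1, -2.2]
width: 0.36
t: 18.15
eef_pos: [0.5977, 0.2717, 0.31]
eef_rot: [[-0.999, -0.0, 0.037], [-0.037, 0.001, -0.999], [0.0, -1.0, -0.001]]
wrist_force: [-1.1, -0.6, -1.7]
width: 0.361
t: 18.27
eef_pos: [0.5975, 0.2708, 0.31]
eef_rot: [[-0.999, -0.001, 0.036], [-0.036, -0.0, -0.999], [0.001, -1.0, 0.0]]
wrist_force: [-0.2, 0.6, -1.5]
width: 0.36
cap tool-y 0.04 centre x,z mm,r ((1.9381451606750488, -0.8193525671958923), 17.929922103881836) 3856
side fit [ 1.1 -0.9] r 15.864546298126337
```

```bash
python3 -m handwheel '[{"xyz":[0.15,0.9,-1],"twist":[0,0,0]},{"xyz":[0,0.4,-1],"twist":[0,0,0]},{"xyz":[0,0,-1],"twist":[0,0,0]},{"xyz":[0,0,-1],"twist":[0,0,0]},{"xyz":[0,0,-1],"twist":[0,0,0]},{"xyz":[0,0,-1],"twist":[0,0,0]},{"xyz":[0,0,-1],"twist":[0,0,0]},{"xyz":[0,0,-0.7],"twist":[0,0,0]}]';python3 -m handwheel '[{"xyz":[0,0,-0.4],"twist":[0,0,0]},{"xyz":[0,0,-0.3],"twist":[0,0,0]},{"xyz":[0,0,0],"twist":[0,0,0]},{"xyz":[0,0,0],"twist":[0,0,0]}]'
```

```text
t: 19.32
eef_pos: [0.6014, 0.3007, 0.1168]
eef_rot: [[-0.999, -0.001, 0.033], [-0.033, -0.002, -0.999], [0.001, -1.0, 0.002]]
wrist_force: [0.8, 0.4, -1.1]
width: 0.36
t: 19.82
eef_pos: [0.6018, 0.303, 0.1011]
eef_rot: [[-0.999, 0.001, 0.035], [-0.035, 0.001, -0.999], [-0.001, -1.0, -0.001]]
wrist_force: [0.6, 1.2, -0.8]
width: 0.357
```

```bash
python3 -m handwheel '[{"xyz":[0,0,-0.12],"twist":[0,0,0]},{"xyz":[0,0,-0.07],"twist":[0,0,0]},{"xyz":[0,0,-0.05],"twist":[0,0,0]},{"xyz":[0,0,0],"twist":[0,0,0]}]'
```

```text
t: 20.32
eef_pos: [0.6014, 0.3027, 0.0949]
eef_rot: [[-0.999, -0.0, 0.035], [-0.035, -0.0, -0.999], [0.0, -1.0, 0.0]]
wrist_force: [-1.9, -0.5, 3.2]
width: 0.359
```

```bash
python3 -m handwheel '[{"xyz":[0,0,0],"twist":[0,0,0]},{"xyz":[0,0,0],"twist":[0,0,0]},{"xyz":[0,0,0],"twist":[0,0,0]}]' 0.5; python3 -m handwheel '[{"xyz":[0,0,0.3],"twist":[0,0,0]},{"xyz":[0,0,0.8],"twist":[0,0,0]},{"xyz":[0,0,1],"twist":[0,0,0]},{"xyz":[0,0,1],"twist":[0,0,0]},{"xyz":[-0.9,-0.4,1],"twist":[0,0,0]},{"xyz":[-1,-0.4,1],"twist":[0,0,0]},{"xyz":[-1,-0.5,0.5],"twist":[0,0,0]},{"xyz":[-1,-0.5,0],"twist":[0,0,0]}]' 0.75;python3 -m handwheel '[{"xyz":[-1,-0.5,0],"twist":[0,0,0]},{"xyz":[-0.1,-0.2,0],"twist":[0,0,0]},{"xyz":[0,0,0],"twist":[0,0,0]},{"xyz":[0,0,0],"twist":[0,0,0]}]'
python3 - <<'E'
from h import *
c=shot('wrist','w5');s=readout.sense();print(s['eef_pos'])
p=pts(c);hsv=cv2.cvtColor(c['pixels'],cv2.COLOR_RGB2HSV).astype(int)
for n,x,y,z in(('f2',.477,.241,.062),('f1 in tray',.6,.303,.054)):
    m=(abs(p[...,2]-z)<.006)&(np.hypot(p[...,0]-x,p[...,1]-y)<.028)&(hsv[...,1]>90)&(hsv[...,0]>12)&(hsv[...,0]<30)
    q=p[m];print(n,m.sum());
    if len(q):print(np.median(q,0),cv2.minEnclosingCircle((q[:,:2]*1000).astype(np.float32)))
cv2.imwrite('pics/v8.png',cv2.resize(c['pixels'][:,:,::-1],(800,600)))
E
```

```text
t: 20.7
eef_pos: [0.6014, 0.3028, 0.0943]
eef_rot: [[-0.999, 0.0, 0.035], [-0.035, 0.0, -0.999], [-0.0, -1.0, -0.0]]
wrist_force: [-0.9, -0.7, -0.1]
width: 0.502
t: 21.7
eef_pos: [0.504, 0.2582, 0.2375]
eef_rot: [[-0.999, 0.005, 0.035], [-0.035, 0.002, -0.999], [-0.005, -1.0, -0.002]]
wrist_force: [0.1, -0.1, 0.6]
width: 0.75
t: 22.2
eef_pos: [0.4774, 0.2407, 0.2349]
eef_rot: [[-0.999, 0.001, 0.035], [-0.035, 0.001, -0.999], [-0.001, -1.0, -0.001]]
wrist_force: [-0.2, 0.0, -0.1]
width: 0.75
[0.47721373 0.24074667 0.23460346]
f2 1059
[0.47865853 0.24112209 0.06298104] ((477.5819091796875, 241.12513732910156), 16.375520706176758)
f1 in tray 1572
[0.60020476 0.30191041 0.05468402] ((600.2049560546875, 302.4717102050781), 16.446231842041016)
```

View pics/v8.png

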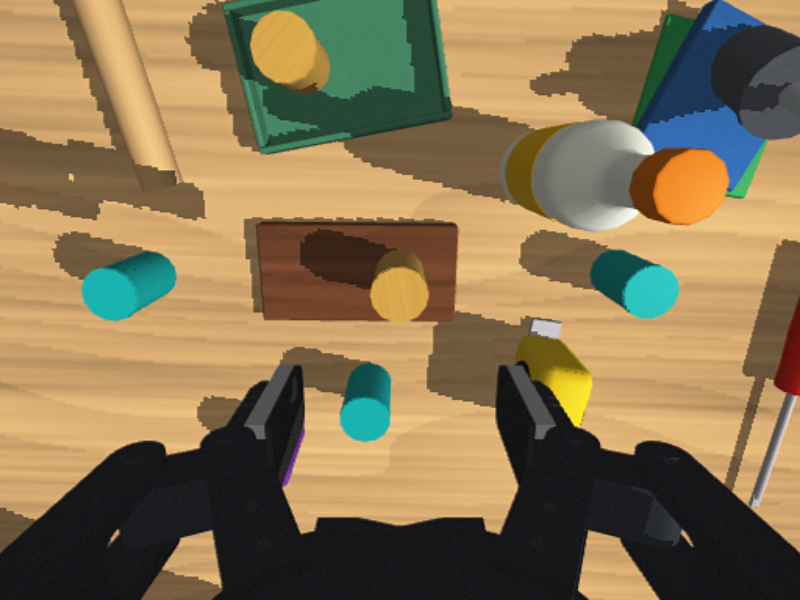

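Ferrule 1 stands upright in the green tray at (290,50), with its cap measured at z = 0.0547 against 0.054 expected. Ferrule 2 stands alone on the board at (400,285), directly under the tool. Now I grasp it.

```bash
python3 -m handwheel '[{"xyz":[0,0,-1],"twist":[0,0,0]},{"xyz":[0,0,-1],"twist":[0,0,0]},{"xyz":[0,0,-1],"twist":[0,0,0]},{"xyz":[0,0,-1],"twist":[0,0,0]},{"xyz":[0,0,-0.8],"twist":[0,0,0]},{"xyz":[0,0,-0.48],"twist":[0,0,0]},{"xyz":[0,0,0],"twist":[0,0,0]},{"xyz":[0,0,0],"twist":[0,0,0]}]' 0.68 60; python3 -m handwheel '[{"xyz":[0,0,0],"twist":[0,0,0]},{"xyz":[0,0,0],"twist":[0,0,0]},{"xyz":[0,0,0],"twist":[0,0,0]},{"xyz":[0,0,0],"twist":[0,0,0]},{"xyz":[0,0,0],"twist":[0,0,0]}]' 0 60
```

```text
t: 23.25
eef_pos: [0.477, 0.2407, 0.103]
eef_rot: [[-0.999, 0.001, 0.035], [-0.035, 0.001, -0.999], [-0.001, -1.0, -0.001]]
wrist_force: [0.5, -0.1, 0.7]
width: 0.683
t: 23.88
eef_pos: [0.477, 0.2406, 0.1033]
eef_rot: [[-0.999, 0.002, 0.035], [-0.035, 0.0, -0.999], [-0.002, -1.0, -0.0]]
wrist_force: [-0.6, -1.6, 6.0]
width: 0.361
```

```bash
python3 -m handwheel '[{"xyz":[0,0,0.6],"twist":[0,0,0]},{"xyz":[0,0,1],"twist":[0,0,0]},{"xyz":[0,0,1],"twist":[0,0,0]},{"xyz":[0,0,1],"twist":[0,0,0]},{"xyz":[0,0,1],"twist":[0,0,0]},{"xyz":[0,0,1],"twist":[0,0,0]},{"xyz":[0,0,1],"twist":[0,0,0]},{"xyz":[0,0,1],"twist":[0,0,0]}]'; python3 -m handwheel '[{"xyz":[0.3,-0.8,0.4],"twist":[0,0,0]},{"xyz":[0.3,-1,0],"twist":[0,0,0]},{"xyz":[0.3,-1,0],"twist":[0,0,0]},{"xyz":[0.3,-1,0],"twist":[0,0,0]},{"xyz":[0.3,-1,0],"twist":[-0.384,-0.969,0]},{"xyz":[0.3,-1,0],"twist":[-0.384,-0.969,0]},{"xyz":[0.34,-0.65,0],"twist":[-0.384,-0.969,0]},{"xyz":[0,0,0],"twist":[-0.384,-0.969,0]}]'; python3 -m handwheel '[{"xyz":[0,0,0],"twist":[-0.384,-0.969,0]},{"xyz":[0,0,0],"twist":[-0.384,-0.969,0]},{"xyz":[0,0,0],"twist":[0,0,0]},{"xyz":[0,0,0],"twist":[0,0,0]}]'; python3 hold.py; python3 lat.py 0 .0913
```

```text
t: 24.88
eef_pos: [0.4759, 0.2401, 0.2937]
eef_rot: [[-0.999, 0.0, 0.035], [-0.035, -0.0, -0.999], [-0.0, -1.0, 0.0]]
wrist_force: [1.3, -0.4, -0.7]
width: 0.36
t: 25.88
eef_pos: [0.5299, 0.0769, 0.3028]
eef_rot: [[-0.963, 0.268, 0.016], [-0.046, -0.108, -0.993], [-0.265, -0.957, 0.116]]
wrist_force: [-0.9, 0.4, -1.1]
width: 0.358
t: 26.38
eef_pos: [0.5299, 0.0788, 0.3028]
eef_rot: [[-0.92, 0.393, -0.0], [-0.066, -0.156, -0.986], [-0.387, -0.906, 0.169]]
wrist_force: [0.2, -0.0, -0.7]
width: 0.355
cap tool-y 0.0405 centre x,z mm,r ((0.6233586668968201, 0.4711953103542328), 18.497007369995117) 3869
side fit [-0.6  0.4] r 16.00261956469799
mouth above shoulder mm 145.95779422978367 lateral [ 37.88137331 -15.17959926  19.02706505] F axial 0.6194501269392944 F [-0.49804776  0.66774051  0.35287455] [0.18482048 0.46138732 0.02458575]
```

```bash
python3 -m handwheel '[{"xyz":[-0.04,0.015,-0.8],"twist":[0,0,0]},{"xyz":[0,0,-1],"twist":[0,0,0]},{"xyz":[0,0,-1],"twist":[0,0,0]},{"xyz":[0,0,-0.8],"twist":[0,0,0]},{"xyz":[0,0,-0.61],"twist":[0,0,0]},{"xyz":[0,0,0],"twist":[0,0,0]},{"xyz":[0,0,0],"twist":[0,0,0]},{"xyz":[0,0,0],"twist":[0,0,0]}]'; python3 lat.py -.0006 .0913
```

```text
t: 27.42
eef_pos: [0.5295, 0.0794, 0.1981]
eef_rot: [[-0.919, 0.395, -0.001], [-0.066, -0.156, -0.986], [-0.389, -0.906, 0.169]]
wrist_force: [-0.8, -0.7, -1.8]
width: 0.356
mouth above shoulder mm 51.43768932940497 lateral [0.90933241 0.28254462 0.34766625] F axial -1.4046566446349826 F [-0.76131234 -0.6923261  -1.76385978] [ 0.18758601  0.44703479 -0.0297017 ]
```

```bash
python3 -m handwheel '[{"xyz":[-0.02,-0.01,-0.01],"twist":[0,0,0]},{"xyz":[0.079,-0.031,-0.181],"twist":[0,0,0]},{"xyz":[0.079,-0.031,-0.181],"twist":[0,0,0]},{"xyz":[0.079,-0.031,-0.181],"twist":[0,0,0]},{"xyz":[0.079,-0.031,-0.181],"twist":[0,0,0]},{"xyz":[0,0,0],"twist":[0,0,0]},{"xyz":[0,0,0],"twist":[0,0,0]}]';python3 lat.py -.0006 .0913
```

```text
t: 28.3
eef_pos: [0.5363, 0.0761, 0.1788]
eef_rot: [[-0.919, 0.393, 0.0], [-0.067, -0.156, -0.986], [-0.387, -0.906, 0.17]]
wrist_force: [0.1, 0.0, -1.8]
width: 0.355
mouth above shoulder mm 30.736827628844026 lateral [-0.64578576  0.07615831 -0.29327366] F axial -1.655263597757222 F [ 0.14455469  0.03952589 -1.77073443] [0.20360677 0.53487222 0.02758804]
```

```bash
python3 -m handwheel '[{"xyz":[0.09,-0.031,-0.175],"twist":[0,0,0]},{"xyz":[0.079,-0.031,-0.181],"twist":[0,0,0]},{"xyz":[0.04,-0.015,-0.09],"twist":[0,0,0]},{"xyz":[0,0,0],"twist":[0,0,0]},{"xyz":[0,0,0],"twist":[0,0,0]}]';python3 lat.py -.0006 .0913;  python3 -m handwheel '[{"xyz":[0.04,-0.015,-0.09],"twist":[0,0,0]},{"xyz":[0.032,-0.012,-0.072],"twist":[0,0,0]},{"xyz":[0.016,-0.006,-0.036],"twist":[0,0,0]},{"xyz":[0,0,0],"twist":[0,0,0]}]';python3 lat.py -.0006 .0913
```

```text
t: 28.92
eef_pos: [0.5415, 0.0741, 0.1676]
eef_rot: [[-0.919, 0.393, 0.0], [-0.067, -0.156, -0.986], [-0.387, -0.906, 0.17]]
wrist_force: [0.3, 0.4, -0.8]
width: 0.358
mouth above shoulder mm 18.287572850138254 lateral [-0.33857983  0.11153875 -0.16607978] F axial -0.7519290535273084 F [ 0.2795048   0.37246202 -0.77256221] [ 0.21149316  0.47192454 -0.01233675]
t: 29.42
eef_pos: [0.5437, 0.0732, 0.1625]
eef_rot: [[-0.92, 0.393, 0.0], [-0.067, -0.156, -0.986], [-0.387, -0.906, 0.17]]
wrist_force: [0.6, -0.5, -0.7]
width: 0.359
mouth above shoulder mm 12.683986376548258 lateral [-0.40294321  0.04606623 -0.18262912] F axial -0.8969293908592185 F [ 0.55376781 -0.49160991 -0.66502764] [ 0.17452323  0.45959475 -0.02869269]
```

```bash
for i in 1 2; do python3 -m handwheel '[{"xyz":[0.016,-0.006,-0.036],"twist":[0,0,0]},{"xyz":[0.012,-0.005,-0.03],"twist":[0,0,0]},{"xyz":[0,0,0],"twist":[0,0,0]}]' >/dev/null;python3 lat.py -.0006 .0913; done
```

```text
mouth above shoulder mm 11.054027057522953 lateral [-0.28481204  0.10073952 -0.14092422] F axial -0.13439200586597524 F [-0.4990249  -0.20706435 -0.32921291] [ 0.18609921  0.51428767 -0.02437185]
mouth above shoulder mm 10.618938511304938 lateral [-0.12348309  0.10335092 -0.07162346] F axial 17.94326923873982 F [-11.1293238    0.69980603  14.85137004] [-0.1923152   1.23610764 -0.32824963]
```

```bash
python3 -m handwheel '[{"xyz":[0.012,-0.005,-0.03],"twist":[0,0,0]},{"xyz":[0,0,0],"twist":[0,0,0]}]' >/dev/null;python3 lat.py -.0006 .0913; python3 hold.py
```

```text
mouth above shoulder mm 10.415073247622558 lateral [-0.09475483  0.09347102 -0.05751048] F axial 24.49311178811693 F [-14.23351383   1.67408439  20.56419024] [-0.26108134  1.59851843 -0.39653326]
cap tool-y 0.0405 centre x,z mm,r ((0.6596356630325317, 0.7610026001930237), 18.626632690429688) 3896
side fit [-0.8  0.4] r 15.891315937241801
```

Ferrule 2 stopped hard about 11.5 mm above ferrule 1's home position, at 24 N axial and without slipping in the hand. That matches the 24 mm bore, so it stopped short and goes to the red tray.

```bash
python3 -m handwheel '[{"xyz":[-0.2,0.08,0.45],"twist":[0,0,0]},{"xyz":[-0.393,0.156,0.906],"twist":[0,0,0]},{"xyz":[-0.393,0.156,0.906],"twist":[0,0,0]},{"xyz":[0,0,1],"twist":[0,0,0]},{"xyz":[0,0,1],"twist":[0,0,0]},{"xyz":[0,0,1],"twist":[0.384,0.969,0]},{"xyz":[0,0,0.5],"twist":[0.384,0.969,0]},{"xyz":[0,-0.5,0],"twist":[0.384,0.969,0]}]'; python3 -m handwheel '[{"xyz":[0.3,-1,0],"twist":[0.384,0.969,0]},{"xyz":[0.3,-1,0],"twist":[0.384,0.969,0]},{"xyz":[0.3,-1,0],"twist":[0.384,0.969,0]},{"xyz":[0.3,-1,0],"twist":[0,0,0]},{"xyz":[0.3,-1,0],"twist":[0,0,0]},{"xyz":[0.3,-1,0],"twist":[0,0,0]},{"xyz":[0.3,-1,0],"twist":[0,0,0]},{"xyz":[0.3,-1,0],"twist":[0,0,0]}]'; python3 -m handwheel '[{"xyz":[0.3,-1,0],"twist":[0,0,0]},{"xyz":[0.3,-1,0],"twist":[0,0,0]},{"xyz":[0.3,-1,0],"twist":[0,0,0]},{"xyz":[0.3,-1,0],"twist":[0,0,0]},{"xyz":[0.2,-1,0],"twist":[0,0,0]},{"xyz":[0,-0.4,0],"twist":[0,0,0]},{"xyz":[0,0,0],"twist":[0,0,0]}]'
python3 - <<'E'
from h import *
c=shot('wrist','w6');s=readout.sense();print(s['eef_pos'],s['joint_positions'].round(1))
p=pts(c);hsv=cv2.cvtColor(c['pixels'],cv2.COLOR_RGB2HSV).astype(int)
m=((hsv[...,0]<6)|(hsv[...,0]>174))&(hsv[...,1]>140)&(np.hypot(p[...,0]-.616,p[...,1]+.267)<.09)&(p[...,2]<.03)
print(m.sum(),cv2.minAreaRect((p[m][:,:2]*1000).astype(np.float32)))
E
```

```text
t: 31.48
eef_pos: [0.5214, 0.0711, 0.3045]
eef_rot: [[-0.979, 0.203, 0.029], [-0.045, -0.077, -0.996], [-0.2, -0.976, 0.085]]
wrist_force: [0.3, -0.9, -1.5]
width: 0.358
t: 32.48
eef_pos: [0.5809, -0.131, 0.3026]
eef_rot: [[-0.999, 0.0, 0.035], [-0.035, 0.0, -0.999], [-0.0, -1.0, -0.0]]
wrist_force: [0.8, 0.0, -1.3]
width: 0.359
t: 33.35
eef_pos: [0.6154, -0.2659, 0.3024]
eef_rot: [[-0.999, -0.001, 0.034], [-0.034, 0.0, -0.999], [0.001, -1.0, -0.0]]
wrist_force: [-0.3, 0.6, -0.7]
width: 0.356
[ 0.61563659 -0.26459291  0.30254447] [ 26.6  25.2  -9.8  84.8   4.4  70.5 -71.8]
6127 ((615.480712890625, -268.66790771484375), (115.32249450683594, 79.92535400390625), 86.86444091796875)
```

```bash
python3 -m handwheel '[{"xyz":[0,-0.1,-1],"twist":[0,0,0]},{"xyz":[0,0,-1],"twist":[0,0,0]},{"xyz":[0,0,-1],"twist":[0,0,0]},{"xyz":[0,0,-1],"twist":[0,0,0]},{"xyz":[0,0,-1],"twist":[0,0,0]},{"xyz":[0,0,-1],"twist":[0,0,0]},{"xyz":[0,0,-1],"twist":[0,0,0]},{"xyz":[0,0,-0.7],"twist":[0,0,0]}]';python3 -m handwheel '[{"xyz":[0,0,-0.4],"twist":[0,0,0]},{"xyz":[0,0,0],"twist":[0,0,0]},{"xyz":[0,0,0],"twist":[0,0,0]}]'
```

```text
t: 34.4
eef_pos: [0.6157, -0.2658, 0.1092]
eef_rot: [[-0.999, -0.001, 0.037], [-0.037, 0.001, -0.999], [0.001, -1.0, -0.001]]
wrist_force: [0.4, -0.3, -0.2]
width: 0.358
t: 34.78
eef_pos: [0.6164, -0.2678, 0.1012]
eef_rot: [[-0.999, 0.002, 0.035], [-0.035, -0.001, -0.999], [-0.002, -1.0, 0.001]]
wrist_force: [0.3, 0.0, -0.7]
width: 0.357
```

```bash
python3 -m handwheel '[{"xyz":[0,0,-0.12],"twist":[0,0,0]},{"xyz":[0,0,-0.07],"twist":[0,0,0]},{"xyz":[0,0,-0.04],"twist":[0,0,0]},{"xyz":[0,0,0],"twist":[0,0,0]}]'
```

```text
t: 35.28
eef_pos: [0.6159, -0.2677, 0.0954]
eef_rot: [[-0.999, 0.0, 0.035], [-0.035, -0.0, -0.999], [-0.0, -1.0, 0.0]]
wrist_force: [-2.1, 0.3, 5.1]
width: 0.358
```

Contact. I release, rise and check.

```bash
python3 -m handwheel '[{"xyz":[0,0,0],"twist":[0,0,0]},{"xyz":[0,0,0],"twist":[0,0,0]},{"xyz":[0,0,0],"twist":[0,0,0]}]' 0.55; python3 -m handwheel '[{"xyz":[0,0,0.3],"twist":[0,0,0]},{"xyz":[0,0,0.8],"twist":[0,0,0]},{"xyz":[0,0,1],"twist":[0,0,0]},{"xyz":[0,0,1],"twist":[0,0,0]},{"xyz":[0,0,1],"twist":[0,0,0]},{"xyz":[0,0,1],"twist":[0,0,0]},{"xyz":[-1,0,1],"twist":[0,0,0]},{"xyz":[-1,0,1],"twist":[0,0,0]}]';python3 -m handwheel '[{"xyz":[-1,0,0.5],"twist":[0,0,0]},{"xyz":[0,0,0],"twist":[0,0,0]},{"xyz":[0,0,0],"twist":[0,0,0]}]'
python3 - <<'E'
from h import *
c=shot('wrist','w7');a=shot('scene','s2');b=shot('side','d2')
p=pts(c);hsv=cv2.cvtColor(c['pixels'],cv2.COLOR_RGB2HSV).astype(int)
for n,c,x,y,z in(('red',c,.616,-.268,.054),('green',a,.601,.303,.054),('hold',a,.44,-.288,.062)):
    p=pts(c);hsv=cv2.cvtColor(c['pixels'],cv2.COLOR_RGB2HSV).astype(int)
    m=(abs(p[...,2]-z)<.006)&(np.hypot(p[...,0]-x,p[...,1]-y)<.03)&(hsv[...,1]>90)&(hsv[...,0]>12)&(hsv[...,0]<30)
    q=p[m];print(n,m.sum(),np.median(q,0) if len(q) else '')
cv2.imwrite('pics/v9.png',cv2.resize(a['pixels'][:,:,::-1],(800,600)))
E
```

```text
t: 35.65
eef_pos: [0.6157, -0.2676, 0.0942]
eef_rot: [[-0.999, -0.0, 0.035], [-0.035, -0.0, -0.999], [0.0, -1.0, 0.0]]
wrist_force: [0.0, 0.1, 0.9]
width: 0.548
t: 36.65
eef_pos: [0.5655, -0.2676, 0.2745]
eef_rot: [[-0.999, 0.002, 0.036], [-0.036, -0.001, -0.999], [-0.002, -1.0, 0.001]]
wrist_force: [0.1, -0.6, 0.1]
width: 0.551
t: 37.02
eef_pos: [0.5414, -0.2673, 0.285]
eef_rot: [[-0.999, 0.002, 0.036], [-0.036, -0.0, -0.999], [-0.002, -1.0, 0.0]]
wrist_force: [-0.3, 0.1, -0.8]
width: 0.549
red 873 [ 0.61671825 -0.26793948  0.05478055]
green 125 [0.60335419 0.30565071 0.05307696]
hold 50 [ 0.44124265 -0.28626197  0.05984708]
```

View pics/v9.png

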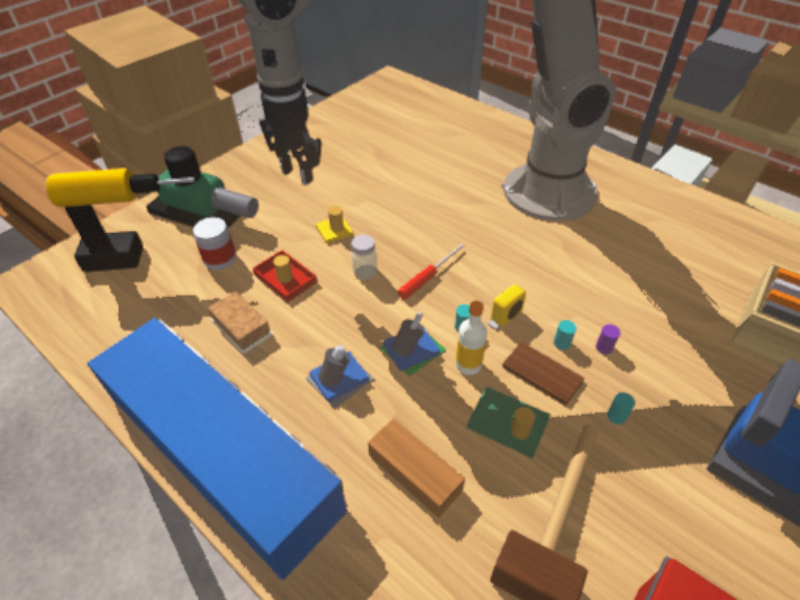

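The final view shows one ferrule upright in the green tray (523,425), one in the red tray (283,268) and the third still on the yellow pad (335,220). The queue is empty, everything else is in place, and the arm is clear.

```bash
python3 -c "
from workcell import arm;print(arm.close_job())"
```

```text
the job is handed in; nothing more can be done
None
```

Both ferrules from the dark board were checked on the green-mat gauge (the slim pin), one after the other, and the job is handed in. No verdict was reported, and the arm's clock was about 37 s against the 72 s limit.

- **First ferrule (y ≈ 0.296 on the board):** it slid down to the shoulder and stopped firmly there at about 25 N. It stands mouth down in the green tray.
- **Second ferrule (y ≈ 0.241):** it stopped hard about 11.5 mm short at about 24 N, without slipping in the hand. That fits a 24 mm bore, and it stands mouth down in the red tray.

**Last checks:**
- The tops of the two placed ferrules measured 53 and 55 mm high, against 54 mm expected, so both stand upright.
- The ferrule on the yellow pad is where it was. In the last picture nothing else looked moved.
- The measured shoulder position was about 1 mm off the contact point. That is within calibration error and too small to affect either result.

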